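Index the depth-stop turret of a drill stand and prove the stop

TASK

Set the drill stand for the next rivet hole in the pot: turn its depth-stop turret, click by click, until the third stop screw stands over the anvil and let it settle in its click (the screw at the pointer stub is number one, count clockwise as seen from above). Then prove the stop: press the palm button to bring the carriage down by feel until that screw bears on the anvil with about 10 N beyond what the spring takes, keep it bearing for a good second without forcing it, and let the carriage ride back up under your hand to the top, never flying up on its spring. Leave the pot lid on the stand and the jars and teapot beside it where they are.

Things in the scene. Friction and masses are not known exactly. Their poses are not given: they have to be found in the camera images.
- stand: Plunge drill stand: dark grey base plate 180 x 295 x 14 mm, two upright 16 mm steel columns, and on them a sprung aluminium carriage that slides vertically, with an upright black hand piece in the middle. Origin on the table, z up. Turret on its -y side, palm button on its +y side. Columns (210 mm tall) at x = 30, y = -45 and 75 mm; hand piece (30 mm thick, top 220 mm up) at x = -22, y = 15 mm.
- turret: Revolving depth stop, turns endlessly about a vertical axis at x = 0, y = -110 mm of the stand: a steel disc 72 mm across under the carriage arm, with six stop screws (8 mm thick, 26 mm from the axis, every 60 degrees) hanging from it, and a knob above the arm. Origin on the axis, z up. Six clicks 60 degrees apart, a screw over the anvil in each. Starts in any click but that of screw three.
- knob (a point): Centre of the top face of the turret's knob, on its axis: black, fluted, 40 mm across, 28 mm high, top 205 mm over the table; grip its sides from above. The arm's top lies 7 mm under it, the nearest column's axis is 72 mm away. It takes about 0.12 N m to leave a click; let go between two clicks, the turret snaps into the nearer one.
- pointer (a point): Outer end of the pointer stub, a round bright steel peg 10 mm thick that stands out level from the disc's rim to 58 mm from the axis, at stop screw number one.
- screw3 (a point): Axis of the third stop screw at the disc's underside (130 mm over the table with the carriage up), 120 degrees clockwise of the pointer stub seen from above. The six screws get shorter as they count clockwise: 44, 38, 32, 26, 20 and 14 mm below the disc.
- anvil: Fixed anvil on the base plate under the turret's edge: steel foot 28 mm across, upright post with a black rubber cap 18 mm across. Origin at the foot's underside. The post is set by hand and its height is not measured: its top is 62 to 70 mm over the table, so the third screw meets it with the carriage 28 to 36 mm down. The cap gives about 1 mm for 12 N.
- anvil_axis (a point): Point on the anvil's vertical axis at its foot, 26 mm from the turret's axis towards the stand's -y side.
- palm_button (a point): Centre of the top of the palm button, a black mushroom 40 mm across on the carriage, 213 mm over the table with the carriage up. Pressing it straight down with shut fingers lowers the carriage.
- carriage (a joint): How far the carriage is down, m: 0 at the top, 0.058 at most. Its spring pushes it up: 2 to 5 N to start it, 1 N more for each 10 mm, and about 1 N of friction. Let go when down, it flies up to its top stop.
- pot_lid: Brown clay teapot lid, 54 mm across and 28 mm high with its knob, loose on the base plate under the drill bit. Origin at the centre of its underside.
- jar_tall: White screw-top powder jar, 54 mm across and 105 mm high, standing on the table beyond the stand. Origin at the centre of its underside.
- jar_short: Squat powder jar of dark grey powder with a white cap, 48 mm across and 78 mm high, standing near the turret's end of the stand. Origin at the centre of its underside.
- teapot: Brown clay teapot without its lid, body 108 mm across and 72 mm high, on the table to the left. Origin at the centre of its underside.

How it is judged:
By the outcome, as a careful person would: the job done as asked, in the order asked, and still so for the second after the job is handed in, with the robot touching nothing.
It also fails if it takes over 70 s, if anything falls off the work surface, if the arm or the gripper's body presses on something with over 40 N, if the wrist force passes 120 N, or if a joint passes its speed limit or range.

ROBOT

A 7-joint arm with a two-finger parallel gripper is mounted at the origin on the work surface. World frame = base frame: x ahead of the robot, y to its left, z up, the work surface at z = 0. Lengths are in mm, angles in degrees, forces in N, time in s.
With the tool pointing down it reaches from about 400 to 875 mm from the base axis. Payload 6.5 kg.
Tool frame: the origin (TCP) lies on the centre line of the jaws, within the pads' length; the fingertips stand 17 mm ahead of it and the grasp point (between the pads) lies 2 mm behind it; z points along the fingers, y is the line along which they close (so a half turn about z gives the same grasp; the last joint's range is limited). The gripper opens to 85 mm and grips with 20 to 120 N. Pads are 22 mm wide; open, the fingers measure 114 mm over their backs; the gripper's body (76 mm by 85 mm) begins 54 mm behind the grasp point. The pads swing forward as they close: fully open they stand 13 mm farther back than shut.
Start: joints at [-73.006, 30.733, -0.252, 88.115, 0.149, 61.152, -4.079], TCP at [230.675, 607.683, 248.29] pointing down, gripper open.
Joint ranges: [-154.64, 154.64], [-21.42, 123.67], [-72.66, 72.17], [13.99, 137.28], [-74.86, 254.86], [10.95, 109.41], [-158.01, 158.01]. Speed limits (degrees/s): [136.94, 136.94, 180, 180, 180, 180, 180].

INTERFACE

Orientations are given as a 3x3 rotation matrix whose columns are the frame's x, y, z axes.
In Python, from cell import robot, viewer, readout, job gives the robot as it stands (robot), with the cameras (viewer), the readings (readout) and the job (job).
- The arm moves only by the shell command python3 jog.py 'ROWS' [FORCE]. ROWS is a JSON list that holds a single list of rows (three levels of brackets), with 1 to 10 rows, each of 5 numbers: dx, dy, dz in mm, then a turn about the tool's z in degrees, then the finger opening in mm; each row is the pose to reach, as a shift and turn from the pose commanded when the command began, along the tool's axes at that moment; what a row does not reach only later rows make up. A row lasts 1/10 s, in which the tool goes at most 50 mm and 8.59 degrees, less where a joint would pass 70% of its speed; a pose out of reach is approached as far as the arm can. The fingers move at their own pace and stop on an object; FORCE is the grip in N (left out, the last holds). Time passes only in rows, so rows that do not move let the fingers close. It prints the time, the measured TCP pose, the force, the opening and the grip force at its end. Input that does not fit is refused with a message, and nothing moves.
- readout.read_state(): the state, without advancing time (a new reading comes with each control period).
- viewer.read_camera(name): name is "scene" or "top"; returns the picture (384x512x3 uint8, red, green, blue); there is no depth.
- viewer.get_calibration(name): a dict with "fov_y" (degrees; the focal length in pixels is half the picture's height over the tangent of half this angle, whatever the lens; pixels are square), "cx", "cy" (the principal point, pixels), "R" (3x3) and "t" (3): a world point X has camera coordinates R X + t. Camera axes: x right, y down, z forward; pixel columns grow to the right and rows downward; lengths in mm; the calibration is good to about 2 mm. A picture is of the moment at which its call begins. get_calibration takes no time and is no camera call.
- job.sign_off(): hands the job in; it is judged then, once.
The state is a dict: "clock": time; "q": joint angles; "joint_vel": joint speeds; "effort": joint torques, N m; "position": TCP position; "tcp_rot": TCP orientation; "wrist_force": force on the tool from outside, world axes, zero at the start; "torque": the same for the moment, N m; "width": finger opening in mm; "grasp_force": force on a finger pad.
Only numpy, scipy, OpenCV 4.12 (cv2) and the standard library are available. Lean on these libraries where they do the work, as an engineer would, in place of code of your own. Each camera call takes 0.05 s, during which the arm holds its last target. There are 200 camera calls.

## Working session

There is one attempt and no reset: what is moved stays moved. The work goes in short steps, Python scripts to look and compute and a shell command to move; the robot and the scene stay as the last step left them, time stands still between calls to the robot, and variables do not carry over. Pictures are saved under pics/ and viewed, at most 10 in all, crops included, and the job is handed in when it is done.

```bash
ls; mkdir -p pics
python3 - <<'E'
from cell import robot, viewer, readout, job
import cv2
for n in("scene","top"):
    im=viewer.read_camera(n); cv2.imwrite(f"pics/{n}0.png",cv2.resize(im[:,:,::-1],None,fx=1.5,fy=1.5,interpolation=cv2.INTER_CUBIC))
    print(n,viewer.get_calibration(n))
print(readout.read_state())
E
```

```text
cell.py
jog.py
pics
scene {'fov_y': 55.88451137533282, 'cx': 260.22752841626163, 'cy': 191.5377657916882, 'R': array([[ 0.35616141,  0.93433417,  0.01298889],
       [ 0.75058047, -0.27778096, -0.59955541],
       [-0.55657704,  0.22328771, -0.80022784]]), 't': array([-333.85758999, -322.02371177, 1483.30027185])}
top {'fov_y': 49.53863430481263, 'cx': 252.84239886946582, 'cy': 188.84362783693354, 'R': array([[ 0.13678681, -0.99059017,  0.00452534],
       [-0.96316747, -0.13406498, -0.23309872],
       [ 0.23151199,  0.02752617, -0.97244255]]), 't': array([ 74.52467281, 627.1906091 , 931.03410212])}
{'clock': 0.1, 'q': array([-73.00730764,  30.77387236,  -0.25366282,  88.16750621,
         0.14749527,  61.15150522,  -4.07985485]), 'joint_vel': array([ 0.05781811, -0.27243089,  0.01028129, -0.20360096,  0.01688003,
       -0.04447471,  0.01270478]), 'effort': array([ 2.62459369e-03, -5.84564745e+01,  1.05209939e+00, -2.59775215e+01,
        1.26677754e-02,  4.63915465e-03,  8.78676076e-06]), 'position': array([230.47977094, 607.16175676, 247.47587326]), 'tcp_rot': array([[-9.34929620e-01,  3.54832889e-01, -4.76175839e-04],
       [ 3.54833193e-01,  9.34928351e-01, -1.54367376e-03],
       [-1.02555928e-04, -1.61218932e-03, -9.99998695e-01]]), 'wrist_force': array([0.17935115, 0.19245619, 0.43471428]), 'torque': array([ 0.01667094, -0.03842485,  0.005676  ]), 'grasp_force': 0.0, 'width': 85.43206181046357}
```

View pics/scene0.png

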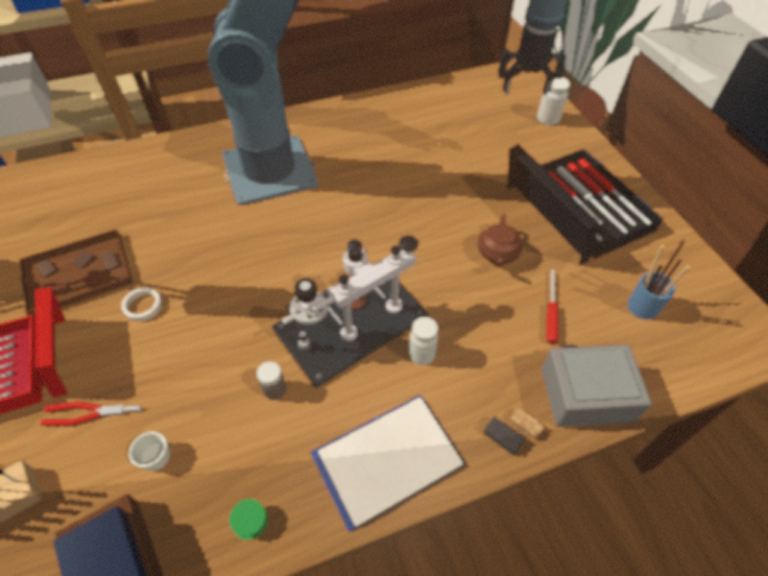

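View pics/top0.png

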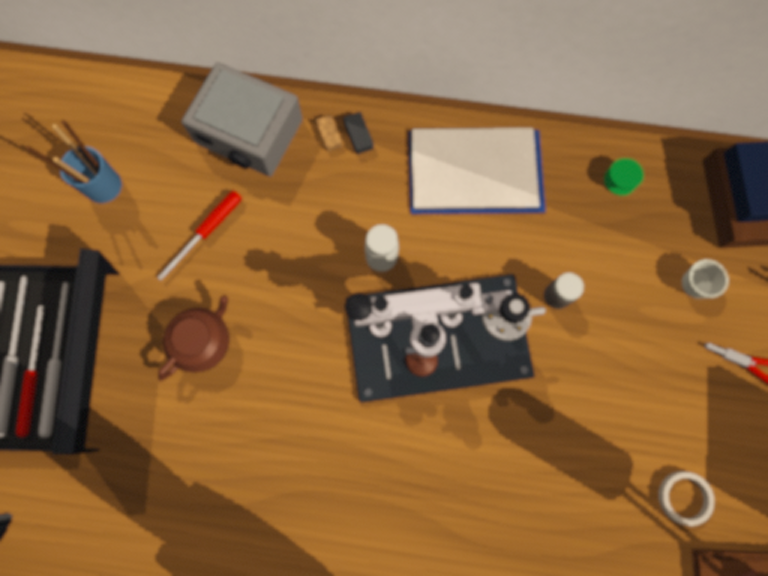

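The scene view shows the stand mid-table with the turret on the left (about 305,300) and the button on the right (about 408,245). The top view shows the turret at (512,312), the stub pointing right to about (543,312), and the button at (360,306). I'll enlarge both.

Run:
```python
from cell import robot, viewer, readout, job
import cv2,numpy as np
a=viewer.read_camera("top")[170:275,222:402,::-1]
cv2.imwrite("pics/t1.png",cv2.resize(a,(792,462),interpolation=cv2.INTER_CUBIC))  #4.4x
a=viewer.read_camera("scene")[150:260,170:300,::-1]
cv2.imwrite("pics/s1.png",cv2.resize(a,(702,594),interpolation=cv2.INTER_CUBIC)) #5.4x
```

```text
(no output)
```

View pics/t1.png

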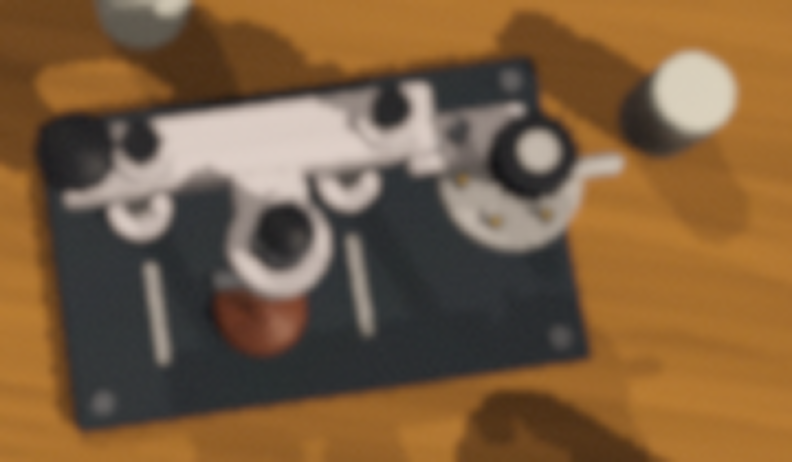

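View pics/s1.png

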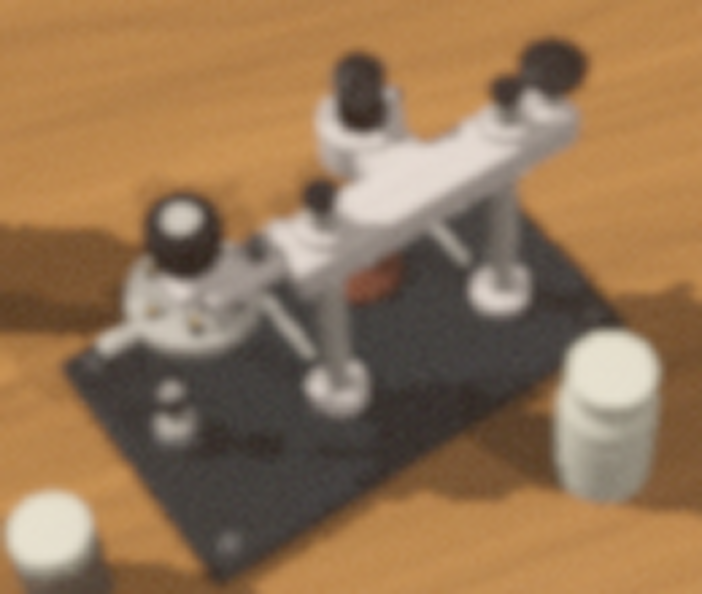

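```bash
cat > h.py <<'E'
from cell import robot, viewer, readout, job
import numpy as np, cv2
C={n:viewer.get_calibration(n) for n in("scene","top")}
def proj(n,X):
    c=C[n];f=192/np.tan(np.radians(c["fov_y"]/2));p=np.atleast_2d(X)@c["R"].T+c["t"]
    return p[:,:2]/p[:,2:]*f+[c["cx"],c["cy"]]
def ts(p): p=np.asarray(p,float); return (p+.5)/4.4-.5+[222,170]
def ss(p): p=np.asarray(p,float); return (p+.5)/5.4-.5+[170,150]
E
python3 - <<'E'
from h import *
from scipy.optimize import least_squares
knob,hp,c1,c2=(0,-110,205),(-22,15,220),(30,-45,210),(30,75,210)
B=lambda x,y:(x*90,y*147.5,14)
obs=[("top",knob,ts((540,150))),("top",hp,ts((284,228))),("top",B(-1,1),ts((82,430))),("top",B(-1,-1),ts((588,355))),("top",B(1,-1),ts((530,62))),
("scene",knob,ss((182,215))),("scene",hp,ss((358,68))),("scene",B(-1,-1),ss((68,368))),("scene",B(1,-1),ss((220,580))),("scene",B(1,1),ss((625,320))),
("top",c1,ts((390,103))),("top",c2,ts((140,140))),("scene",c1,ss((320,190))),("scene",c2,ss((506,83)))]
def W(p,X):
    c,s=np.cos(p[2]),np.sin(p[2]);return np.array([c*X[0]-s*X[1]+p[0],s*X[0]+c*X[1]+p[1],X[2]])
def res(p):
    r=[]
    for n,X,u in obs:
        X=np.array(X,float)
        if X[2]==14:X[:2]+=p[3:5]
        r.append(proj(n,W(p,X))[0]-u)
    return np.ravel(r)
s=least_squares(res,[600,0,0,0,0],loss="soft_l1");p=s.x
print(p[:2],np.degrees(p[2]),p[3:]);print(np.round(res(p).reshape(-1,2),1))
print("knob",W(p,knob))
# free triangulation helper
def tri(ut,us,fixz=None):
    f=lambda X:np.r_[proj("top",X)[0]-ut,proj("scene",X)[0]-us]
    s=least_squares(f,[600,0,200]);return s.x,np.round(s.fun,1)
print("knob",tri(ts((540,150)),ss((182,215))));print("btn",tri(ts((78,148)),ss((553,62))));print("ptr",tri(ts((621,163)),ss((103,348))))
c,sn=np.cos(p[2]),np.sin(p[2]);R=np.array([[c,-sn],[sn,c]])
for X in (tri(ts((78,148)),ss((553,62)))[0],tri(ts((621,163)),ss((103,348)))[0]):print("in stand",R.T@(X[:2]-p[:2]))
print(readout.read_state()["clock"])
E
```

```text
[544.38885704  71.8763084 ] 16.09972598643631 [  1.32837107 -19.14800139]
[[-1.1 -0.3]
 [-0.1 -0.3]
 [-2.3  0.2]
 [ 0.7 -0. ]
 [-0.1 -3. ]
 [-0.7  0.7]
 [-0.5 -0.9]
 [-2.4 -1.3]
 [-0.6  0.3]
 [ 0.7 -0.2]
 [-0.1  0.2]
 [-0.5 -0.1]
 [-0.6  0. ]
 [-0.3  0.3]]
knob [574.89296347 -33.80954444 205.        ]
knob (array([574.38127746, -34.16936622, 207.58910459]), array([-0.7, -0.3, -1. , -0. ]))
btn (array([545.12127657, 180.7050247 , 208.96437025]), array([-0.5, -0.3, -0.8,  0.1]))
ptr (array([589.81148171, -89.56670206, 136.64650115]), array([-0.8, -0.3, -1. , -0. ]))
in stand [ 30.88299206 104.35739902]
in stand [  -1.12859952 -167.70744384]
0.2
```

The stub points along the stand's -y, so screw 1 is over the anvil. Screw 3 therefore needs 120° counter-clockwise from above, which is -120 about tool z. The knob is near (574.6, -34, 205). I'll lift and travel there.

```bash
python3 jog.py '[[[0, 0, -45, 0, 85], [-550, -478, -45, 70, 50], [-550, -478, -45, 70, 50], [-550, -478, -45, 70, 50], [-550, -478, -45, 70, 50], [-550, -478, -45, 70, 50], [-550, -478, -45, 70, 50], [-550, -478, -45, 70, 50], [-550, -478, -45, 70, 50], [-550, -478, -45, 70, 50]]]' 40
cat >> h.py <<'E'
def go(X,yaw):
    "shift in tool axes from the measured pose to X, turn to bring tool y to azimuth yaw"
    s=readout.read_state();R=s["tcp_rot"];d=R.T@(np.array(X)-s["position"])
    a=np.degrees(np.arctan2(R[1,1],R[0,1]))
    print("t",s["clock"],"pos",s["position"].round(1),"z",R[:,2].round(3),"yaw",a.round(1),"d",d.round(1),"turn",round(a-yaw,1),"q",s["q"].round(0),"F",s["wrist_force"].round(1),"M",s["torque"].round(2),"w",round(s["width"],1),round(s["grasp_force"],1))
E
python3 -c "
from h import *
go((574.6,-34,285),-0)"
```

```text
clock: 1.2
position: [444.0, 209.4, 293.5]
tcp_rot: [[0.018, 1.0, 0.0], [1.0, -0.018, 0.0], [0.0, 0.0, -1.0]]
wrist_force: [0.4, 0.1, -0.8]
width: 50.1
grasp_force: 0.0
t 1.2 pos [444.  209.4 293.5] z [ 0.  0. -1.] yaw -1.0 d [-241.   135.     8.4] turn -1.0 q [-50.  12.  23. 110.  -6.  59. -26.] F [ 0.4  0.1 -0.8] M [ 0.04 -0.09 -0.02] w 50.1 0.0
```

```bash
python3 jog.py '[[[-241, 135, 0, 0, 50], [-241, 135, 0, 0, 50], [-241, 135, 8, 0, 50], [-241, 135, 8, 0, 50], [-241, 135, 8, 0, 50], [-241, 135, 8, 0, 50], [-241, 135, 8, 0, 50], [-241, 135, 8, 0, 50], [-241, 135, 8, 0, 50]]]' >/dev/null
python3 - <<'E'
from h import *
go((574.6,-34,203),0)
a=viewer.read_camera("top")[160:280,222:402,::-1]
cv2.imwrite("pics/t2.png",cv2.resize(a,(720,480),interpolation=cv2.INTER_CUBIC))
E
```

```text
t 2.1 pos [574.8 -30.  285.1] z [-0.001  0.001 -1.   ] yaw -0.7 d [-4.1 -0.1 82.1] turn -0.7 q [-24.  23.  30.  99. -13.  62.   9.] F [-0.2 -0.2  0.2] M [ 0.01 -0.02  0.02] w 50.2 0.0
```

```bash
python3 jog.py '[[[-4, 0, 30, -10, 50], [-4, 0, 60, -20, 50], [-4, 0, 75, -20, 50], [-4, 0, 80, -20, 50], [-4, 0, 80, -20, 50], [-4, 0, 80, -20, 50]]]' >/dev/null
python3 - <<'E'
from h import *
go((574.6,-34,203),0)
a=viewer.read_camera("scene")[140:240,150:300,::-1]
cv2.imwrite("pics/s2.png",cv2.resize(a,(750,500),interpolation=cv2.INTER_CUBIC))
E
```

```text
t 2.75 pos [575.7 -35.2 206.4] z [ 0.002  0.    -1.   ] yaw 19.2 d [ 1.5 -0.7  3.3] turn 19.2 q [-18.  28.  23. 103. -14.  52.  30.] F [0.7 0.5 0.4] M [-0.02  0.04  0.01] w 50.0 0.0
```

View pics/s2.png

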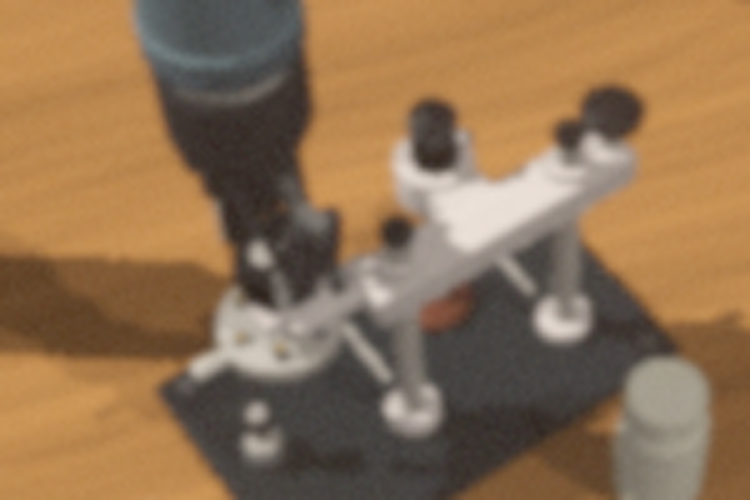

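The fingers straddle the knob with no contact. Joint 7 would end too near its limit, so I'll back-turn the open hand first, then grip.

```bash
python3 jog.py '[[[1.5, 0, 0, 10, 50], [1.5, 0, 0, 20, 50], [1.5, 0, 0, 30, 50], [1.5, 0, 0, 40, 50], [1.5, 0, 0, 50, 50], [1.5, 0, 3, 60, 50], [1.5, 0, 5, 60, 50], [1.5, 0, 5, 60, 50]]]' |grep force
python3 -c "
from h import *
go((574.6,-34,201),-41)"
python3 jog.py '[[[0, 0, 0, 0, 36], [0, 0, 0, 0, 36], [0, 0, 0, 0, 36], [0, 0, 0, 0, 36]]]' 40 >/dev/null
python3 -c "
from h import *
go((574.6,-34,201),-41)"
```

```text
wrist_force: [0.7, -0.9, -0.3]
grasp_force: 0.0
t 3.6 pos [575.  -33.8 200.9] z [ 0.001 -0.    -1.   ] yaw -40.8 d [-0.4 -0.2 -0.1] turn 0.2 q [-29.  31.  38. 104. -23.  53. -21.] F [ 0.7 -0.9 -0.3] M [0.05 0.02 0.  ] w 49.8 0.0
t 4.0 pos [575.4 -34.3 201. ] z [ 0.002  0.    -1.   ] yaw -40.7 d [-0.3 -0.8 -0. ] turn 0.3 q [-29.  31.  38. 104. -23.  53. -21.] F [ 1.6 -0.   3.3] M [-0.02 -0.37  0.06] w 39.0 41.2
```

```bash
python3 jog.py '[[[0, 0, 0, -8, 36], [0, 0, 0, -16, 36], [0, 0, 0, -24, 36], [0, 0, 0, -32, 36], [0, 0, 0, -40, 36], [0, 0, 0, -48, 36], [0, 0, 0, -55, 36], [0, 0, 0, -60, 36], [0, 0, 0, -60, 36], [0, 0, 0, -60, 36]]]' 40 >/dev/null
python3 -c "
from h import *
go((574.6,-34,201),19)
cv2.imwrite('pics/s3.png',cv2.resize(viewer.read_camera('scene')[140:240,150:300,::-1],(750,500),interpolation=cv2.INTER_CUBIC))"
```

```text
t 5.0 pos [575.3 -34.3 200.7] z [ 0.002  0.    -1.   ] yaw 19.1 d [ 0.5 -0.6 -0.3] turn 0.1 q [-18.  28.  23. 103. -14.  51.  30.] F [ 2.9 -0.8  3.6] M [-0.01 -0.56  0.07] w 38.6 41.2
```

View pics/s3.png

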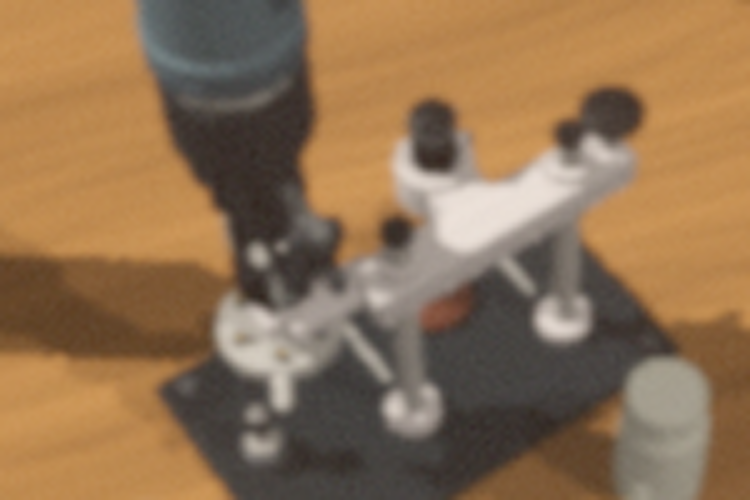

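The stub swung from (200,370) to (282,405), one click counter-clockwise. I'll rest in that click, then turn the second one.

```bash
python3 jog.py '[[[0, 0, -0.3, -8, 36], [0, 0, -0.3, -16, 36], [0, 0, -0.3, -24, 36], [0, 0, -0.3, -32, 36], [0, 0, -0.3, -40, 36], [0, 0, -0.3, -48, 36], [0, 0, -0.3, -55, 36], [0, 0, -0.3, -60, 36], [0, 0, -0.3, -60, 36], [0, 0, -0.3, -60, 36]]]' 40 >/dev/null
python3 -c "
from h import *
go((574.6,-34,201),79)"
python3 jog.py '[[[0, 0, 0, 0, 50], [0, 0, 0, 0, 50], [0, 0, 0, 0, 50], [0, 0, -10, 0, 50], [0, 0, -40, 0, 50], [0, 0, -80, 0, 50], [0, 0, -80, 0, 50], [0, 0, -80, 0, 50]]]' 40 >/dev/null
python3 -c "
from h import *
go((545,180.7,245),-16)
cv2.imwrite('pics/s4.png',cv2.resize(viewer.read_camera('scene')[140:240,150:300,::-1],(750,500),interpolation=cv2.INTER_CUBIC))"
```

```text
t 6.05 pos [575.2 -34.4 200.8] z [ 0.001 -0.    -1.   ] yaw 79.0 d [ 0.7  0.2 -0.2] turn 0.0 q [ -7.  27.   8. 103.  -5.  51.  82.] F [ 4.4 -0.2  2.2] M [-0.13 -0.85  0.09] w 38.3 41.2
t 6.85 pos [575.  -34.3 281.9] z [ 0.002  0.    -1.   ] yaw 79.2 d [ 69.9 205.5  36.9] turn 95.2 q [-8. 21.  9. 98. -4. 61. 82.] F [-0.8 -0.7 -0.1] M [-0.02  0.01 -0.1 ] w 49.8 0.0
```

View pics/s4.png

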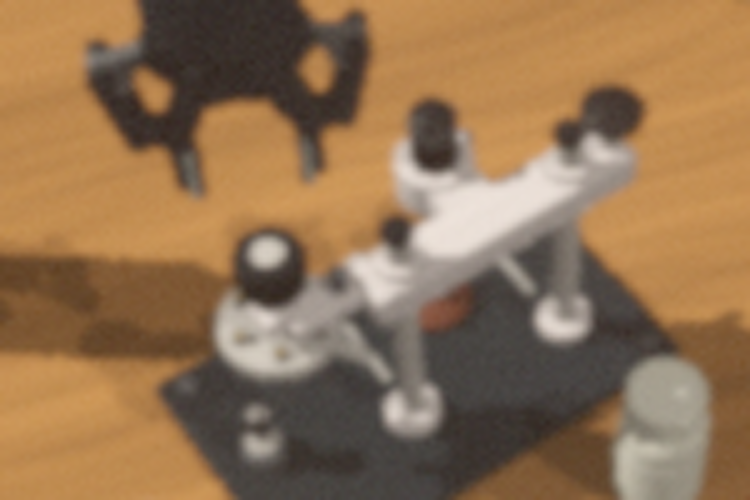

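The stub is now at (355,345), over towards the column, so it has turned two clicks. Next I'll go above the palm button with the fingers shut and tool y along the stand's x, to clear the column.

```bash
python3 jog.py '[[[71.6, 209, 0, 63, 0], [71.6, 209, 0, 63, 0], [71.6, 209, 0, 63, 0], [71.6, 209, 0, 63, 0], [71.6, 209, 0, 63, 0], [71.6, 209, 0, 63, 0], [71.6, 209, 0, 63, 0], [71.6, 209, 10, 63, 0], [71.6, 209, 37, 63, 0], [71.6, 209, 37, 63, 0]]]' 40 >/dev/null
python3 - <<'E'
from h import *
go((544,184.5,231),16)
a=np.radians(16.1);f=lambda x,y,z:np.array([np.cos(a)*x-np.sin(a)*y+544.4,np.sin(a)*x+np.cos(a)*y+71.9,z])
for an in(-90,-30,30):print(an,(proj("scene",f(58*np.cos(np.radians(an)),-110+58*np.sin(np.radians(an)),135))-[150,140])*5)
cv2.imwrite('pics/s5.png',cv2.resize(viewer.read_camera('scene')[120:240,150:300,::-1],(750,600),interpolation=cv2.INTER_CUBIC))
E
```

```text
t 7.9 pos [540.3 183.7 239.5] z [-0.008 -0.004 -1.   ] yaw 16.2 d [-0.2  3.8  8.5] turn 0.2 q [-36.  24.  16. 101.  -8.  56.  -0.] F [-0.   0.2  0.3] M [-0.01  0.04 -0.02] w -0.1 0.0
-90 [[189.19495673 373.1675216 ]]
-30 [[279.86176502 407.83670309]]
30 [[366.52473203 356.53799239]]
```

View pics/s5.png

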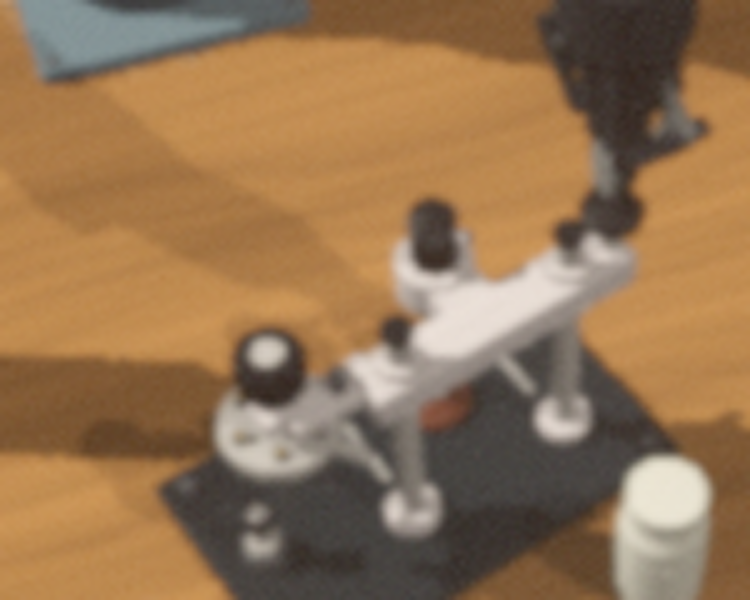

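```bash
python3 jog.py '[[[0, 0, 0, 0, 0], [0, 0, 0, 0, 0], [0, 0, 0, 0, 0]]]' >/dev/null
python3 -c "
from h import *
go((544,184.5,231),16)"
python3 jog.py '[[[0, 0, 3, 0, 0], [0, 0, 6, 0, 0], [0, 0, 9, 0, 0], [0, 0, 11, 0, 0], [0, 0, 13, 0, 0], [0, 0, 13, 0, 0]]]' >/dev/null
python3 -c "
from h import *
go((544,184.5,231),16)"
```

```text
t 8.25 pos [543.9 184.6 244.5] z [ 0.001  0.001 -1.   ] yaw 16.2 d [-0.1  0.1 13.5] turn 0.2 q [-36.  24.  16. 101.  -8.  56.  -0.] F [ 0.4  0.2 -0.2] M [-0.03  0.01 -0.03] w 0.2 0.0
t 8.85 pos [543.3 184.5 230.4] z [-0. -0. -1.] yaw 16.2 d [-0.2  0.7 -0.6] turn 0.2 q [-36.  25.  16. 102.  -8.  54.   0.] F [ 0.3 -0.3  0.6] M [ 0.01 -0.    0.01] w 0.4 0.0
```

```bash
python3 jog.py '[[[0, 0, 1.5, 0, 0], [0, 0, 3, 0, 0], [0, 0, 4, 0, 0], [0, 0, 4, 0, 0]]]' >/dev/null
python3 -c "
from h import *
go((544,184.5,231),16)"
python3 jog.py '[[[0, 0, 1.5, 0, 0], [0, 0, 3, 0, 0], [0, 0, 4.5, 0, 0], [0, 0, 6, 0, 0], [0, 0, 6, 0, 0]]]' >/dev/null
python3 -c "
from h import *
go((544,184.5,231),16)"
```

```text
t 9.25 pos [543.5 184.5 226.7] z [ 0.  0. -1.] yaw 16.2 d [-0.1  0.5 -4.3] turn 0.2 q [-35.  25.  16. 102.  -8.  54.   0.] F [0.4 0.3 2.2] M [-0.04  0.06 -0.  ] w 0.3 1.0
t 9.75 pos [543.5 184.5 220.4] z [ 0. -0. -1.] yaw 16.2 d [ -0.2   0.5 -10.6] turn 0.2 q [-35.  26.  16. 102.  -9.  53.   0.] F [-0.5 -0.4  2.2] M [-0.03  0.02 -0.04] w -0.2 1.3
```

```bash
python3 jog.py '[[[0, 0, 2, 0, 0], [0, 0, 4, 0, 0], [0, 0, 6, 0, 0], [0, 0, 8, 0, 0], [0, 0, 10, 0, 0], [0, 0, 12, 0, 0], [0, 0, 14, 0, 0], [0, 0, 15, 0, 0], [0, 0, 15, 0, 0]]]' >/dev/null
python3 -c "
from h import *
go((544,184.5,231),16)"
python3 jog.py '[[[0, 0, 1, 0, 0], [0, 0, 2, 0, 0], [0, 0, 2, 0, 0]]]' >/dev/null
python3 -c "
from h import *
go((544,184.5,231),16)"
```

```text
t 10.65 pos [543.5 184.5 205.4] z [ 0.  0. -1.] yaw 16.2 d [ -0.1   0.5 -25.6] turn 0.2 q [-35.  27.  16. 103.  -9.  52.   1.] F [0.1 0.9 3.7] M [-0.01 -0.    0.  ] w 0.2 2.0
t 10.95 pos [543.5 184.5 203.5] z [ 0.  0. -1.] yaw 16.2 d [ -0.1   0.5 -27.5] turn 0.2 q [-35.  27.  16. 103.  -9.  51.   1.] F [-0.1 -0.2  4.2] M [-0.1   0.05 -0.04] w 0.1 2.1
```

```bash
cat > f.sh <<'E'
python3 -c "
from cell import robot, viewer, readout, job
s=readout.read_state();print(round(s['clock'],2),s['position'].round(2),s['wrist_force'].round(1))"
E
python3 jog.py '[[[0, 0, 0.5, 0, 0], [0, 0, 1, 0, 0], [0, 0, 1, 0, 0]]]' >/dev/null; sh f.sh
python3 jog.py '[[[0, 0, 0.5, 0, 0], [0, 0, 1, 0, 0], [0, 0, 1, 0, 0]]]' >/dev/null; sh f.sh
python3 jog.py '[[[0, 0, 0.5, 0, 0], [0, 0, 1, 0, 0], [0, 0, 1, 0, 0]]]' >/dev/null; sh f.sh
```

```text
11.25 [543.46 184.47 202.66] [-0.4 -0.2  5.5]
11.55 [543.5  184.5  201.69] [-0.2 -0.5  6.6]
11.85 [543.5  184.5  200.69] [0.5 0.2 4.6]
```

```bash
python3 jog.py '[[[0, 0, 0.5, 0, 0], [0, 0, 1, 0, 0], [0, 0, 1, 0, 0]]]' >/dev/null; sh f.sh
python3 jog.py '[[[0, 0, 0.5, 0, 0], [0, 0, 1, 0, 0], [0, 0, 1, 0, 0]]]' >/dev/null; sh f.sh
```

```text
12.15 [543.5  184.52 199.73] [-0.7  0.3  5.3]
12.45 [543.5  184.55 198.73] [-0.  -0.8  5.8]
```

```bash
python3 jog.py '[[[0, 0, 0.5, 0, 0], [0, 0, 1, 0, 0], [0, 0, 1, 0, 0]]]' >/dev/null; sh f.sh
```

```text
12.75 [543.49 184.52 197.72] [-0.4 -0.6  5.1]
```

```bash
python3 jog.py '[[[0, 0, 0.5, 0, 0], [0, 0, 1, 0, 0], [0, 0, 1, 0, 0]]]' >/dev/null; sh f.sh
```

```text
13.05 [543.5  184.51 196.75] [-2.1  0.   5.8]
```

```bash
python3 jog.py '[[[0, 0, 0.5, 0, 0], [0, 0, 1, 0, 0], [0, 0, 1, 0, 0]]]' >/dev/null; sh f.sh
```

```text
13.35 [543.52 184.51 195.94] [ 0.1 -0.8  7.4]
```

```bash
python3 jog.py '[[[0, 0, 0.5, 0, 0], [0, 0, 1, 0, 0], [0, 0, 1, 0, 0]]]' >/dev/null; sh f.sh
```

```text
13.65 [543.54 184.55 195.54] [-3.6 -1.3 12.4]
```

The screw met the anvil at TCP z of about 196, with the spring taking about 5.3 N. I need a total of about 15.5 N.

```bash
python3 jog.py '[[[0, 0, 0.5, 0, 0], [0, 0, 0.5, 0, 0]]]' >/dev/null; sh f.sh
python3 jog.py '[[[0, 0, 0, 0, 0]]]' >/dev/null; sh f.sh
python3 jog.py '[[[0, 0, 0, 0, 0]]]' >/dev/null; sh f.sh
```

```text
13.85 [543.54 184.54 195.35] [-3.9 -1.2 14.5]
13.95 [543.53 184.54 195.35] [-3.8 -1.2 14.7]
14.05 [543.55 184.54 195.35] [-4.5 -1.7 15.4]
```

```bash
python3 jog.py '[[[0, 0, 0.1, 0, 0], [0, 0, 0.1, 0, 0], [0, 0, 0.1, 0, 0], [0, 0, 0.1, 0, 0], [0, 0, 0.1, 0, 0], [0, 0, 0.1, 0, 0], [0, 0, 0.1, 0, 0]]]' >/dev/null; sh f.sh
python3 jog.py '[[[0, 0, 0, 0, 0], [0, 0, 0, 0, 0], [0, 0, 0, 0, 0], [0, 0, 0, 0, 0], [0, 0, 0, 0, 0], [0, 0, 0, 0, 0], [0, 0, 0, 0, 0], [0, 0, 0, 0, 0]]]' >/dev/null; sh f.sh
```

```text
14.75 [543.54 184.53 195.33] [-5.7 -1.8 16.1]
15.55 [543.53 184.55 195.36] [-3.8 -1.4 15.6]
```

Held at 15–16 N for over 1.5 s. Now I'll ride up slowly.

```bash
python3 jog.py '[[[0, 0, -1, 0, 0], [0, 0, -2, 0, 0], [0, 0, -4, 0, 0], [0, 0, -6, 0, 0], [0, 0, -8, 0, 0], [0, 0, -10, 0, 0], [0, 0, -12, 0, 0], [0, 0, -14, 0, 0], [0, 0, -16, 0, 0], [0, 0, -18, 0, 0]]]' >/dev/null; sh f.sh
python3 jog.py '[[[0, 0, -2, 0, 0], [0, 0, -4, 0, 0], [0, 0, -6, 0, 0], [0, 0, -8, 0, 0], [0, 0, -10, 0, 0], [0, 0, -11, 0, 0], [0, 0, -12, 0, 0], [0, 0, -13, 0, 0], [0, 0, -14, 0, 0]]]' >/dev/null; sh f.sh
python3 jog.py '[[[0, 0, -1, 0, 0], [0, 0, -2, 0, 0], [0, 0, -3, 0, 0], [0, 0, -4, 0, 0], [0, 0, -5, 0, 0], [0, 0, -6, 0, 0], [0, 0, -7, 0, 0], [0, 0, -8, 0, 0]]]' >/dev/null; sh f.sh
```

```text
16.55 [543.48 184.46 212.17] [ 1.7 -0.4  3.4]
17.45 [543.31 184.45 225.98] [ 1.7 -0.2  2.2]
18.25 [543.12 184.4  233.87] [-0.2  0.5  0.2]
```

Contact was lost only at the top. I'll rise clear, let it rest, and check by picture.

```bash
python3 jog.py '[[[0, 0, -10, 0, 0], [0, 0, -30, 0, 0], [0, 0, -60, 0, 0], [0, 0, -90, 0, 0], [0, 0, -100, 0, 0], [0, 0, -100, 0, 0], [0, 0, -100, 0, 0], [0, 0, -100, 0, 0], [0, 0, -100, 0, 0], [0, 0, -100, 0, 0]]]' >/dev/null; sh f.sh
python3 -c "
from h import *
cv2.imwrite('pics/s6.png',cv2.resize(viewer.read_camera('scene')[120:240,150:300,::-1],(750,600),interpolation=cv2.INTER_CUBIC))"
```

```text
19.25 [543.06 184.39 333.18] [-0.7  0.8  0. ]
```

View pics/s6.png

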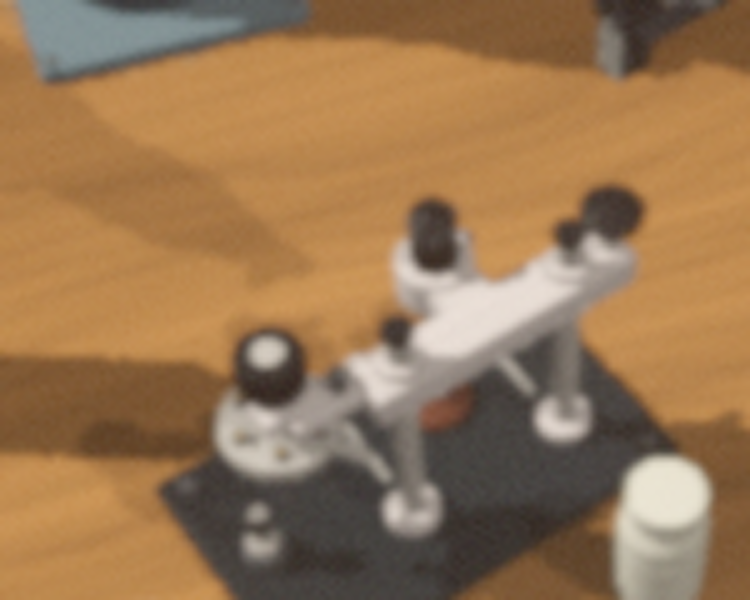

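The carriage is at the top, with the knob at (268,350) and the button at (612,210) as before. The stub is still at click three (about 355,440), and the lid and jar have not moved.

```bash
python3 -c "
from cell import robot, viewer, readout, job
print(job.sign_off())"
```

```text
the job is handed in; nothing more can be done
None
```

The job is handed in: I turned the turret two clicks so screw three stands over the anvil, held it bearing there for over 1.5 s at about 10 N beyond the spring, and let the carriage ride back up under the hand to the top; the last camera view showed the turret still in that click and the lid and tall jar unmoved (the short jar and teapot were out of that view, and the arm never went near them).

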